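# Fetch the film roll from behind the bottles

## Robot

A 6-joint arm with a two-finger parallel gripper is mounted at the origin on a cart in front of the work surface, level with it; the furniture and walls round the work are solid. World frame = base frame: x ahead of the robot, y to its left, z up, the work surface at z = 0. Lengths are in m, angles in rad, forces in N, time in s.
With the tool pointing down it reaches from about 0.35 to 0.775 m from the base axis. Payload 5.5 kg.
Tool frame: the origin (TCP) lies at the very end of the fingers, on their centre line; the grasp point (between the pads) lies 19 mm behind it (env.grip_point_offset is the distance from the TCP to the grasp point, in m); z points along the fingers, y is the line along which they close (so a half turn about z gives the same grasp; the last joint's range is limited). The gripper opens to 85 mm and grips with 20 to 120 N. Pads are 22 mm wide; open, the fingers measure 114 mm over their backs; the gripper's body (76 mm by 85 mm) begins 54 mm behind the grasp point. The pads swing forward as they close: fully open they stand 13 mm farther back than shut.
Start: joints at [1.192, 0.313, 0.046, 1.304, 0, 1.431], TCP at [0.136, 0.559, 0.231] pointing down, gripper open.
Joint ranges: [-2.76, 2.76], [-0.86, 1.69], [-1.03, 1.26], [-2.2, 2.34], [-1.47, 1.5], [-3.14, 3.14]. Speed limits (rad/s): [2.57, 2.57, 3.14, 3.14, 3.14, 3.14].

## Interface

Orientations are given as a unit quaternion [w, x, y, z].
In Python, from workcell import sensors, imaging, workorder, env gives the robot as it stands.
- The arm moves only by the shell command python3 -m handwheel 'ROWS' [FORCE]. ROWS is JSON, a list of rows, each a list of 5 numbers: the shift along the tool's x, y, z in mm, then the turn about the tool's z in rad, then the opening, from 0 (shut) to 1 (fully open). A call has 1 to 8 rows; each row is the pose to reach, as a shift and turn from the pose commanded when the call began, along the tool's axes at that moment; what a row does not reach only later rows make up. A row lasts 1/10 s, in which the tool goes at most 50 mm and 8.59 degrees, less where a joint would pass 70% of its speed; a pose out of reach is approached as far as the arm can. A call with a gripper value outside its range is refused whole. The fingers move at their own pace and stop on an object; FORCE is the grip in N (left out, the last holds). Time passes only in rows, so rows that repeat a pose let the fingers close. It gives the time, the measured TCP pose, the force, the opening and the grip force at its end, in the units of the state.
- sensors.get_state(): the state, without advancing time (a new reading comes with each control period).
- imaging.read_camera(name): name is "side" or "top"; returns a dict with "color" (420x560x3 uint8, blue, green, red), "z_map" (420x560 float32, m along the optical axis (not along the pixel's ray), 0 where there is no reading), "fx", "fy", "cx", "cy" (pixels), "xyz" and "rotation" of the camera in the world. Camera axes: x right, y down, z forward; pixel columns grow to the right and rows downward; lengths in m; the calibration is good to about 2 mm. A picture is of the moment at which its call begins.
- workorder.hand_in(): hands the job in; it is judged then, once.
The state is a dict: "clock": time; "joint_pos": joint angles; "qvel": joint speeds; "tau": joint torques, N m; "tcp_pos": TCP position; "orientation": TCP orientation; "wrist_force": force on the tool from outside, world axes, zero at the start; "ft_torque": the same for the moment, N m; "finger_gap": finger opening in m; "grip_force": force on a finger pad.
Only numpy, scipy, OpenCV 4.12 (cv2) and the standard library are available. Lean on these libraries where they do the work, as an engineer would, in place of code of your own. Each camera call takes 0.05 s, during which the arm holds its last target. There are 200 camera calls.

## Task

The roll of sealing film stands at the back of the white storage tray, behind two bottles. First move both bottles out into the metal side tray, then set the film roll upright in the middle of the round roll holder while the bottles wait in the side tray, and after that put each bottle back, centred on the pad it came from. Keep everything upright, and leave the weighing boat, the timer and the marker where they are.

Things in the scene. Friction and masses are not known exactly. Their poses are not given: they have to be found in the camera images.
- tall_bottle: The taller of the two white screw-cap bottles, loose, about 0.18 kg, 150 mm high. Round body 64 mm in diameter up to about 107 mm above its base, then a cap about 52 mm in diameter from about 110 to 150 mm, convenient to grip. Origin: centre of its underside, z up the bottle. It starts on one of the two front pads of the storage tray; that pad is its own place.
- short_bottle: The shorter, squat white screw-cap bottle, loose, about 0.16 kg, 106 mm high. Round body 66 mm in diameter up to 76 mm above its base, above it a cap about 52 mm in diameter. Origin: centre of its underside, z up the bottle. It starts on the other front pad of the storage tray; that pad is its own place.
- film_roll: Cream roll of sealing film standing on end, loose, about 0.12 kg: a cylinder 60 mm in diameter and 50 mm high with a small core hole in its top. Origin: centre of its underside, z up its axis. It starts on one of the two back pads of the storage tray.
- weigh_boat: White shallow plastic weighing boat, 53 x 76 x 11 mm, loose, on the other back pad of the storage tray. To be left where it is. Origin: centre of its underside.
- storage_tray: White plastic tray, fixed, 165 (its x) x 250 mm (its y), lip 12 mm high and 5 mm thick, flat floor 5 mm above the work surface. Origin: centre of its underside; -x faces the robot. Four flat dark round pads 72 mm across, flush with the floor, at x = -36 mm (front row: the bottles) and +36 mm (back row: roll and boat), y = -50 and +50 mm. Which one of each pair is left or right varies.
- side_tray: Plain metal tray, fixed, empty at the start, 260 mm (its x) by 140 mm (its y), with a lip 12 mm high and 5 mm thick round it and a flat floor 5 mm above the work surface. Origin: centre of its underside. The bottles may stand anywhere on its floor. It is on the left or on the right of the storage tray.
- roll_holder: Grey round holder for the film roll, fixed: a foot 112 mm across and 6 mm thick with a rim on it 82 mm across inside and 90 mm outside, standing 8 mm above the flat floor. Origin: centre of its underside; the floor on which the roll stands is 6 mm above the work surface. It is on the side opposite the side tray.
- timer: White bench timer, 60 x 64 x 19 mm, loose, lying flat beyond the storage tray; a bystander. Origin: centre of its underside.
- marker: Black-and-white felt marker, 137 x 11 x 12 mm, loose, lying in front of the storage tray; a bystander. Origin: centre of its underside, x along it.
Not all that is in view belongs to the job. What is shaped like the short_bottle but green or yellow is not meant.

How it is judged:
On the way, in this order (a step that is already met when the one before it is completed fails the run):
1. both bottles stand in the side tray while the film roll is still in its place (x of tall_bottle in the frame of side_tray between -0.1 and 0.1 m and y of tall_bottle in the frame of side_tray between -0.04 and 0.04 m and z of each of tall_bottle, short_bottle in the frame of side_tray below 0.009 m and angle between each of tall_bottle, short_bottle's own z axis and vertical below 0.1 rad and linear speed of each of tall_bottle, short_bottle below 0.05 m/s and x of short_bottle in the frame of side_tray between -0.1 and 0.1 m and y of short_bottle in the frame of side_tray between -0.04 and 0.04 m and distance of film_roll from where it was at the start of the episode below 0.025 m), for 0.2 s.
2. the film roll stands in the roll holder, let go, while both bottles still stand in the side tray (horizontal distance between film_roll and roll_holder below 0.012 m and z of film_roll in the frame of roll_holder below 0.01 m and angle between each of film_roll, tall_bottle, short_bottle's own z axis and vertical below 0.1 rad and linear speed of each of film_roll, tall_bottle, short_bottle below 0.05 m/s and x of tall_bottle in the frame of side_tray between -0.1 and 0.1 m and y of tall_bottle in the frame of side_tray between -0.04 and 0.04 m and z of each of tall_bottle, short_bottle in the frame of side_tray below 0.009 m and x of short_bottle in the frame of side_tray between -0.1 and 0.1 m and y of short_bottle in the frame of side_tray between -0.04 and 0.04 m and contact force between the fingers and film_roll below 0.3 N), for 0.2 s.
3. both bottles are back on the pads they came from (distance of each of tall_bottle, short_bottle from where it was at the start of the episode below 0.015 m), for 0.2 s.
At the end, for the whole second after the job is handed in: The film roll stands upright on the floor of the roll holder within 12 mm of its centre; each bottle stands upright at rest on the storage tray within 15 mm of the spot where it stood at the start; the weighing boat is within 20 mm of its start; all are released (all of step 3 and horizontal distance between film_roll and roll_holder below 0.012 m and z of film_roll in the frame of roll_holder below 0.01 m and angle between each of film_roll, tall_bottle, short_bottle's own z axis and vertical below 0.1 rad and linear speed of film_roll below 0.05 m/s and linear speed of each of tall_bottle, short_bottle below 0.02 m/s and distance of weigh_boat from where it was at the start of the episode below 0.02 m); the robot touches nothing.
It fails at once if a bottle or the film roll is tipped over (more than about 30 degrees) (angle between any of tall_bottle, short_bottle, film_roll's own z axis and vertical above 0.52 rad).
It fails at once if the weighing boat, timer or marker is pushed away (more than 30 mm) (distance of any of weigh_boat, timer, marker from where it was at the start of the episode above 0.03 m).
It also fails if it takes over 120 s, if anything falls off the work surface, if the arm or the gripper's body presses on something with over 40 N, if the wrist force passes 120 N, or if a joint passes its speed limit or range.

## Working session

There is one attempt and no reset: what is moved stays moved. The work goes in short steps, Python scripts to look and compute and a shell command to move; the robot and the scene stay as the last step left them, time stands still between calls to the robot, and variables do not carry over. Pictures are saved under pics/ and viewed, at most 14 in all, crops included, and the job is handed in when it is done.

```bash
mkdir -p pics; python3 - <<'E'
from workcell import sensors, imaging, env
import cv2,numpy as np
print(sensors.get_state(), env.grip_point_offset)
for n in("top","side"):
    c=imaging.read_camera(n); cv2.imwrite(f"pics/{n}0.png",c["color"]); np.savez(f"{n}0.npz",**c)
    print(n,c["fx"],c["fy"],c["cx"],c["cy"],c["xyz"],c["rotation"])
E
```

```text
{'clock': 0.0, 'joint_pos': array([ 1.19239547e+00,  3.14006641e-01,  4.49528971e-02,  1.30360824e+00,
       -1.93104630e-05,  1.43117638e+00]), 'qvel': array([-0.00053069, -0.00106429,  0.000316  , -0.00056135,  0.00172603,
       -0.00050637]), 'tau': array([ 6.27080613e-05, -4.80628896e+01,  2.98531079e+01,  1.93609216e-02,
       -1.45004640e-05, -9.46326622e-06]), 'tcp_pos': array([0.13582714, 0.55818346, 0.23039467]), 'orientation': array([-2.29586537e-04,  1.19106963e-01,  9.92880990e-01, -9.04185379e-04]), 'wrist_force': array([ 0.1730419 , -0.3800715 , -0.25730252]), 'ft_torque': array([-0.02690637, -0.00622394, -0.02795706]), 'grip_force': 0.0, 'finger_gap': 0.0854970139869723} 0.0187
top 380.01193176031063 380.01193176031063 273.81471549445763 210.7304739126229 [0.41526539 0.00213906 0.95295265] [-0.0587114   0.71136829 -0.69785279  0.05924198]
side 399.9767038367193 399.9767038367193 273.183044393031 219.67735069537162 [ 0.40877965 -0.72887655  0.54699458] [-0.46592841  0.87825992 -0.0969422   0.0466094 ]
```

View pics/top0.png

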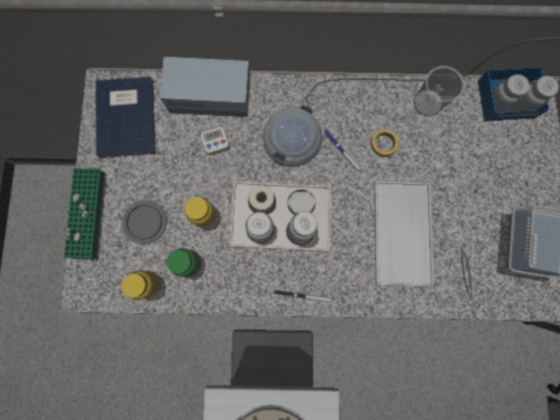

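View pics/side0.png

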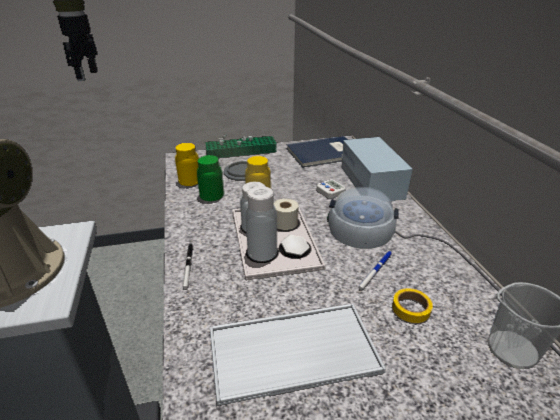

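The top view has +x up and +y left. The storage tray is at (282,216), with the short bottle's cap at (259,220), the tall one's at (304,222) and the roll at (262,200). The side tray is on the right at (404,233) and the holder on the left at (145,222), with a yellow bottle at (199,210) between the holder and the storage tray.

```bash
cat > h.py <<'E'
import numpy as np,cv2
from scipy.spatial.transform import Rotation as R
def rot(q): return R.from_quat([q[1],q[2],q[3],q[0]]).as_matrix()
def cloud(c):
    v,u=np.mgrid[:420,:560]; z=c["z_map"]
    p=np.stack([(u-c["cx"])/c["fx"]*z,(v-c["cy"])/c["fy"]*z,z],-1)
    P=p@rot(c["rotation"]).T+c["xyz"]; P[z==0]=np.nan; return P
def ray(c,u,v,h):
    d=rot(c["rotation"])@[(u-c["cx"])/c["fx"],(v-c["cy"])/c["fy"],1]
    return c["xyz"]+d*(h-c["xyz"][2])/d[2]
def blob(c,P,u,v,r,lo,hi):
    "min enclosing circle of pixels near u,v within height range, cast on its mean height"
    m=np.zeros((420,560),np.uint8); cv2.circle(m,(u,v),r,1,-1)
    m=(m>0)&(P[...,2]>lo)&(P[...,2]<hi)
    n,l,s,cen=cv2.connectedComponentsWithStats(m.astype(np.uint8))
    k=1+np.argmax(s[1:,4]); ys,xs=np.where(l==k)
    h=np.median(P[l==k][:,2]); (a,b),rr=cv2.minEnclosingCircle(np.stack([xs,ys],1).astype(np.float32))
    A=ray(c,*cen[k],h); B=ray(c,a,b,h); return A.round(4),B.round(4),"dia mm",round(2*rr*(c["xyz"][2]-h)/c["fx"]*1e3), "N",len(xs)
E
python3 - <<'E'
from h import *
c=dict(np.load("top0.npz")); P=cloud(c); s=dict(np.load("side0.npz")); Q=cloud(s)
print("table",np.nanmedian(P[270:285,210:260,2]),P[300,300],P[100,240])
for n,a in dict(short=(259,220,22,.09,.12),tall=(303,222,24,.13,.165),roll=(262,200,20,.04,.07),holder=(145,222,32,.003,.03),yellow=(198,208,25,.09,.13),green=(182,262,25,.09,.13),yel2=(135,286,30,.09,.13),boat=(302,203,20,.008,.03)).items(): print(n,*blob(c,P,*a))
g=c["color"]; 
hsv=cv2.cvtColor(g,cv2.COLOR_BGR2HSV)
for n,(u0,v0,u1,v1) in dict(storage=(225,175,340,258),side=(365,172,442,297)).items():
    m=np.zeros((420,560),np.uint8); m[v0:v1,u0:u1]=((P[v0:v1,u0:u1,2]>.008)*255).astype(np.uint8)
    pts=cv2.findNonZero(m); pts=pts[:,0]; 
    # lip pixels only, cast at lip height .012
    hh=P[pts[:,1],pts[:,0],2]; k=(hh<.02); W=np.array([ray(c,*p,.012)[:2] for p in pts[k]]).astype(np.float32)
    print(n,k.sum(),cv2.minAreaRect(W*1000))
big=cv2.resize(g[170:300,90:450],None,fx=2.2,fy=2.2,interpolation=cv2.INTER_CUBIC)
cv2.imwrite("pics/crop.png",cv2.convertScaleAbs(big,alpha=1.5))
E
```

```text
table 0.0002274746482290313 [ 0.3558369  -0.06514919  0.00213853] [0.83061483 0.08982156 0.0907937 ]
short [0.5274 0.0374 0.111 ] [0.5273 0.037  0.111 ] dia mm 54 N 450
tall [ 0.5239 -0.0618  0.1552] [ 0.5239 -0.0614  0.1552] dia mm 53 N 482
roll [0.5993 0.0349 0.0551] [0.5992 0.0349 0.0551] dia mm 59 N 432
holder [0.541  0.3295 0.0065] [0.5434 0.3317 0.0065] dia mm 119 N 1496
yellow [0.5614 0.1794 0.106 ] [0.5611 0.1792 0.106 ] dia mm 54 N 450
green [0.4409 0.2117 0.106 ] [0.4422 0.212  0.106 ] dia mm 56 N 475
yel2 [0.3878 0.3068 0.106 ] [0.3879 0.307  0.106 ] dia mm 59 N 510
boat [ 0.5992 -0.0643  0.014 ] [ 0.5946 -0.0676  0.014 ] dia mm 75 N 312
storage 1213 ((562.7962036132812, -13.561538696289062), (249.63995361328125, 165.02325439453125), 88.31096649169922)
side 1041 ((526.1304931640625, -319.553955078125), (141.174072265625, 259.6118469238281), 89.28025817871094)
```

View pics/crop.png

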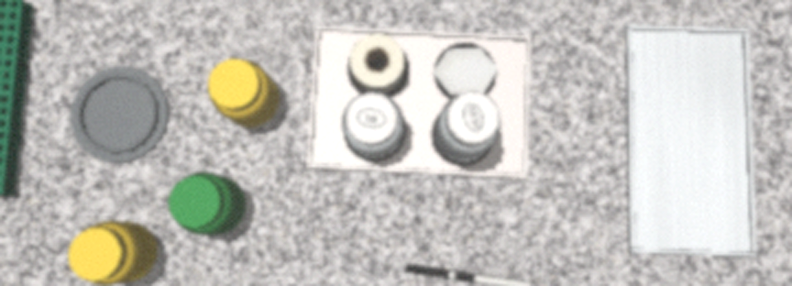

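Everything fits the given sizes: cap heights 111 and 155 mm, roll top 55 mm, and the pads implied by the tray rectangle agree to 1–2 mm. I'll square the tool to the world (turn −0.239) and go above the tall bottle.

```bash
python3 -m handwheel '[[-33,-32,0,-0.12,1],[-66,-64,0,-0.239,1],[-98,-96,0,-0.239,1],[-131,-128,0,-0.239,1],[-164,-160,0,-0.239,1],[-197,-192,0,-0.239,1],[-230,-224,0,-0.239,1],[-262,-256,0,-0.239,1]]' 40
python3 - <<'E'
from h import *
c=dict(np.load("top0.npz")); P=cloud(c)
# holder: dark grey pixels, low saturation, uniform after blur; foot 112 mm (z .006) 
g=cv2.GaussianBlur(cv2.cvtColor(c["color"],cv2.COLOR_BGR2GRAY),(0,0),1.5)
m=np.zeros_like(g); cv2.circle(m,(145,222),34,1,-1)
for t in(75,85,95,105):
    b=((g<t)&(m>0)).astype(np.uint8); b=cv2.morphologyEx(b,cv2.MORPH_OPEN,np.ones((7,7)))
    k=max(cv2.findContours(b,0,1)[0],key=cv2.contourArea); (u,v),(a,d),_=cv2.fitEllipse(k)
    print(t,ray(c,u,v,.006).round(4),a*2.49,d*2.49)
b=((m>0)&(P[...,2]>.0105)&(P[...,2]<.02)); v,u=np.where(b); W=np.array([ray(c,*p,.014)[:2] for p in zip(u,v)])
A=np.c_[2*W,np.ones(len(W))]; x=np.linalg.lstsq(A,(W**2).sum(1),rcond=None)[0]; print(len(W),x[:2],np.sqrt(x[2]+x[0]**2+x[1]**2))
E
```

```text
clock: 0.9
tcp_pos: [0.3305, 0.2463, 0.2311]
orientation: [0.0, -0.0, 1.0, 0.0]
wrist_force: [0.8, -0.0, 0.1]
finger_gap: 0.0855
grip_force: 0.0Traceback (most recent call last):
  File "<stdin>", line 8, in <module>
ValueError: max() iterable argument is empty
```

```bash
python3 -m handwheel '[[-28,-44,0,0,1],[-56,-88,0,0,1],[-84,-132,0,0,1],[-112,-176,0,0,1],[-140,-220,0,0,1],[-168,-264,0,0,1],[-194,-308,0,0,1],[-194,-308,0,0,1]]'
python3 - <<'E'
from h import *
from workcell import imaging,sensors
c=dict(np.load("top0.npz")); P=cloud(c)
g=cv2.medianBlur(c["color"],5); print(g[222,145],g[222,165],g[222,172],g[240,225])
h=cv2.cvtColor(g,cv2.COLOR_BGR2GRAY).astype(int)
m=np.zeros((420,560),np.uint8); cv2.circle(m,(145,222),36,1,-1)
sd=cv2.GaussianBlur((h-cv2.GaussianBlur(h.astype(np.float32),(0,0),3))**2,(0,0),2)
for t in(15,25):
  b=((abs(h-h[222,145])<t)&(m>0)).astype(np.uint8); b=cv2.morphologyEx(b,cv2.MORPH_OPEN,np.ones((5,5)))
  k=max(cv2.findContours(b,0,1)[0],key=cv2.contourArea); (u,v),(a,d),_=cv2.fitEllipse(k); print(t,ray(c,u,v,.006).round(4),a*2.49,d*2.49)
v,u=np.where((m>0)&(P[...,2]>.0105)&(P[...,2]<.02)); W=np.array([ray(c,*p,.014)[:2] for p in zip(u,v)])
W=W[np.hypot(*(W-[.541,.33]).T)<.055]
A=np.c_[2*W,np.ones(len(W))]; x=np.linalg.lstsq(A,(W**2).sum(1),rcond=None)[0]; print(len(W),x[:2],np.sqrt(x[2]+x[0]**2+x[1]**2))
s=imaging.read_camera("side"); cv2.imwrite("pics/s1.png",s["color"])
E
```

```text
clock: 1.7
tcp_pos: [0.5261, -0.0641, 0.2304]
orientation: [0.0, 0.002, 1.0, -0.0]
wrist_force: [-0.6, 0.1, -0.3]
finger_gap: 0.0855
grip_force: 0.0
[96 95 93] [95 94 92] [115 116 118] [123 123 125]
15 [0.5391 0.3225 0.006 ] 95.99428539276124 117.54906978607178
25 [0.542 0.326 0.006] 121.31896762847902 125.0476890563965
188 [0.54168854 0.32981515] 0.04266159510086222
```

View pics/s1.png

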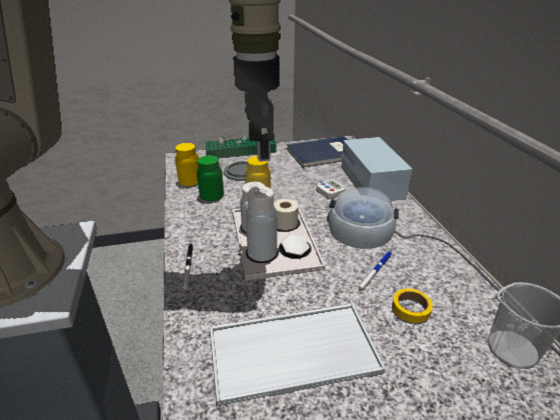

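The side view shows the open gripper above the tall bottle at about (264,150), with clear space below. The rim fit gives the holder centre as (0.5417, 0.3298), radius 42.7 mm, which matches the rim. Descending onto the tall cap.

```bash
python3 -m handwheel '[[0,0,0,0,1],[0,-1,25,0,1],[0,-1,50,0,1],[0,-1,70,0,1],[0,-1,85,0,1],[0,-1,97,0,1],[0,-1,108,0,1],[0,-1,108,0,1]]'
```

```text
clock: 2.55
tcp_pos: [0.5229, -0.0599, 0.1221]
orientation: [-0.001, -0.001, 1.0, 0.0]
wrist_force: [-0.6, 0.6, 0.7]
finger_gap: 0.0854
grip_force: 0.0
```

```bash
python3 -m handwheel '[[-1,-2,0,0,1],[-1,-2,0,0,1],[-1,-2,0,0,0.8],[-1,-2,0,0,0.7],[-1,-2,0,0,0.6],[-1,-2,0,0,0.5],[-1,-2,0,0,0.4],[-1,-2,0,0,0.4]]' 40;  python3 -m handwheel '[[0,0,0,0,0.4],[0,0,0,0,0.4],[0,0,-8,0,0.4],[0,0,-20,0,0.4],[0,0,-35,0,0.4],[0,0,-50,0,0.4],[0,0,-60,0,0.4],[0,0,-60,0,0.4]]'
```

```text
clock: 3.35
tcp_pos: [0.5256, -0.0632, 0.1238]
orientation: [0.001, -0.0, 1.0, -0.0]
wrist_force: [-0.9, -1.1, 4.3]
finger_gap: 0.0496
grip_force: 42.2
clock: 4.15
tcp_pos: [0.526, -0.0631, 0.185]
orientation: [0.001, -0.0, 1.0, -0.0]
wrist_force: [1.1, -0.2, -2.7]
finger_gap: 0.0492
grip_force: 42.0
```

```bash
python3 -m handwheel '[[-3,-12,0,0,0.4],[-9,-38,0,0,0.4],[-18,-75,0,0,0.4],[-28,-120,0,0,0.4],[-39,-165,0,0,0.4],[-49,-210,0,0,0.4],[-56,-240,0,0,0.4],[-60,-257,0,0,0.4]]';  python3 -m handwheel '[[0,0,0,0,0.4],[0,0,10,0,0.4],[0,0,25,0,0.4],[0,0,40,0,0.4],[0,0,50,0,0.4],[0,0,56,0,0.4],[0,0,58,0,0.4],[0,0,58,0,0.4]]'
```

```text
clock: 4.95
tcp_pos: [0.5846, -0.3239, 0.1811]
orientation: [-0.001, 0.001, 1.0, 0.0]
wrist_force: [-1.0, -0.3, -2.3]
finger_gap: 0.0495
grip_force: 42.3
clock: 5.75
tcp_pos: [0.5852, -0.3196, 0.1253]
orientation: [-0.0, -0.0, 1.0, 0.0]
wrist_force: [-1.0, 1.0, -2.6]
finger_gap: 0.0493
grip_force: 42.4
```

```bash
python3 -m handwheel '[[0,0,1,0,0.4],[0,0,1.5,0,0.4],[0,0,2,0,0.4],[0,0,2,0,0.4]]'
```

```text
clock: 6.15
tcp_pos: [0.5855, -0.3202, 0.1239]
orientation: [0.001, -0.0, 1.0, -0.0]
wrist_force: [-0.5, -0.4, -0.0]
finger_gap: 0.0494
grip_force: 42.5
```

Force has gone to zero, so it is standing on the floor. Release, rise 80 mm and check.

```bash
python3 -m handwheel '[[0,0,0,0,0.7],[0,0,0,0,1],[0,0,0,0,1],[0,0,0,0,1],[0,0,-20,0,1],[0,0,-50,0,1],[0,0,-80,0,1],[0,0,-80,0,1]]'; python3 -m handwheel '[[15,40,0,0,1],[30,80,0,0,1],[45,130,0,0,1],[54,180,0,0,1],[56,230,0,0,1],[57,280,0,0,1],[57,320,0,0,1],[57,356,0,0,1]]'
python3 - <<'E'
from workcell import imaging
import cv2
s=imaging.read_camera("side"); cv2.imwrite("pics/s2.png",s["color"])
E
```

```text
clock: 6.95
tcp_pos: [0.5872, -0.3213, 0.2086]
orientation: [0.003, -0.0, 1.0, -0.002]
wrist_force: [0.5, 0.6, 1.2]
finger_gap: 0.0851
grip_force: 0.0
clock: 7.75
tcp_pos: [0.5274, 0.0384, 0.2031]
orientation: [-0.0, -0.001, 1.0, 0.0]
wrist_force: [0.0, -0.3, 0.2]
finger_gap: 0.085
grip_force: 0.0
```

View pics/s2.png

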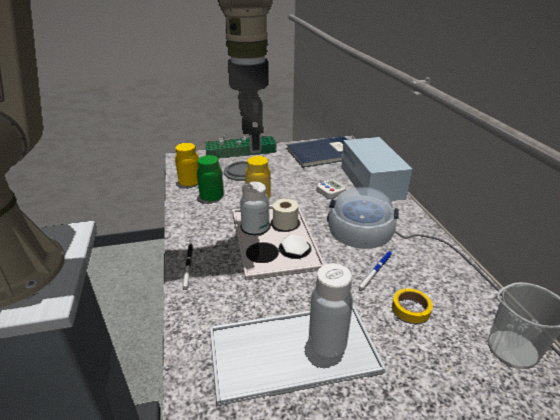

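The tall bottle stands upright in the side tray at (330,310), and the gripper is above the short bottle at (255,190).

```bash
python3 -m handwheel '[[0,0,0,0,1],[0,0,25,0,1],[0,0,50,0,1],[0,0,75,0,1],[0,0,95,0,1],[0,0,108,0,1],[0,0,117,0,1],[0,0,117,0,1]]'; python3 -m handwheel '[[0,0,0,0,1],[0,0,0,0,0.8],[0,0,0,0,0.7],[0,0,0,0,0.6],[0,0,0,0,0.5],[0,0,0,0,0.4],[0,0,0,0,0.4],[0,0,0,0,0.4]]'
```

```text
clock: 8.6
tcp_pos: [0.5272, 0.0351, 0.0849]
orientation: [-0.001, 0.001, 1.0, 0.0]
wrist_force: [0.3, 0.2, 0.4]
finger_gap: 0.085
grip_force: 0.0
clock: 9.4
tcp_pos: [0.5287, 0.0361, 0.0873]
orientation: [0.001, -0.0, 1.0, -0.0]
wrist_force: [-1.4, 0.0, 5.8]
finger_gap: 0.051
grip_force: 41.6
```

```bash
python3 -m handwheel '[[0,0,-6,0,0.4],[0,0,-16,0,0.4],[0,0,-30,0,0.4],[0,0,-45,0,0.4],[0,0,-52,0,0.4],[4,-15,-55,0,0.4],[12,-45,-55,0,0.4],[24,-85,-55,0,0.4]]';  python3 -m handwheel '[[12,-40,0,0,0.4],[24,-80,0,0,0.4],[35,-120,0,0,0.4],[39,-160,0,0,0.4],[39,-200,0,0,0.4],[39,-235,0,0,0.4],[39,-260,0,0,0.4],[39,-272,0,0,0.4]]'; python3 -m handwheel '[[0,0,0,0,0.4],[0,0,10,0,0.4],[0,0,25,0,0.4],[0,0,38,0,0.4],[0,0,48,0,0.4],[0,0,51,0,0.4],[0,0,52,0,0.4],[0,0,52,0,0.4]]'
```

```text
clock: 10.2
tcp_pos: [0.5038, -0.0494, 0.1411]
orientation: [0.0, -0.002, 1.0, 0.0]
wrist_force: [0.1, -1.5, -0.6]
finger_gap: 0.0512
grip_force: 42.2
clock: 11.0
tcp_pos: [0.4641, -0.3237, 0.1407]
orientation: [-0.0, 0.001, 1.0, -0.0]
wrist_force: [0.2, -0.0, -1.4]
finger_gap: 0.0505
grip_force: 42.2
clock: 11.8
tcp_pos: [0.4654, -0.3209, 0.0895]
orientation: [0.0, -0.0, 1.0, -0.0]
wrist_force: [0.5, -0.6, -1.0]
finger_gap: 0.0506
grip_force: 42.2
```

```bash
python3 -m handwheel '[[0,0,1,0,0.4],[0,0,2,0,0.4],[0,0,2.5,0,0.4],[0,0,2.5,0,0.4]]'
```

```text
clock: 12.2
tcp_pos: [0.4654, -0.3212, 0.0874]
orientation: [0.0, -0.0, 1.0, -0.0]
wrist_force: [0.4, 1.1, 2.8]
finger_gap: 0.051
grip_force: 42.6
```

```bash
python3 -m handwheel '[[0,0,0,0,0.7],[0,0,0,0,1],[0,0,0,0,1],[0,0,0,0,1],[0,0,-20,0,1],[0,0,-50,0,1],[0,0,-80,0,1],[0,0,-100,0,1]]'; python3 -m handwheel '[[-5,40,0,0,1],[-15,85,0,0,1],[-32,130,0,0,1],[-50,175,0,0,1],[-68,220,0,0,1],[-85,265,0,0,1],[-103,310,0,0,1],[-134,356,0,0,1]]'
python3 - <<'E'
from h import *
from workcell import imaging
s=imaging.read_camera("side"); cv2.imwrite("pics/s3.png",s["color"])
c=imaging.read_camera("top"); P=cloud(c); cv2.imwrite("pics/t3.png",c["color"])
print(*blob(c,P,403,255,25,.09,.125)); print(*blob(c,P,407,205,30,.13,.17))
E
```

```text
clock: 13.0
tcp_pos: [0.4657, -0.3214, 0.1889]
orientation: [0.001, -0.0, 1.0, -0.001]
wrist_force: [-0.1, -0.4, -0.2]
finger_gap: 0.085
grip_force: 0.0
clock: 13.8
tcp_pos: [0.5957, 0.0328, 0.1871]
orientation: [-0.0, -0.0, 1.0, 0.0]
wrist_force: [0.9, -0.9, 0.4]
finger_gap: 0.0854
grip_force: 0.0
[ 0.4648 -0.3137  0.1112] [ 0.4643 -0.314   0.1112] dia mm 58 N 475
[ 0.5831 -0.3147  0.1549] [ 0.5825 -0.315   0.1549] dia mm 57 N 529
```

View pics/s3.png

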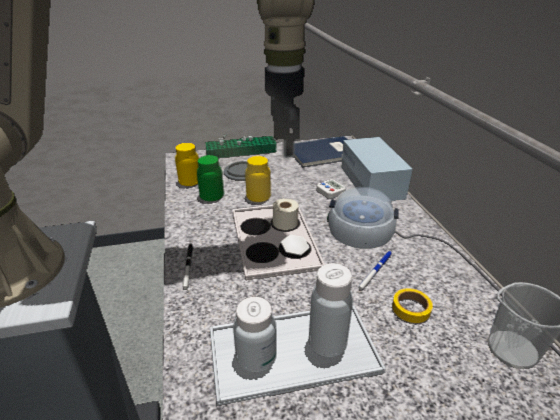

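Both bottles stand upright in the side tray at (255,335) and (330,310), and the gripper is over the roll at (287,212). Descending on the roll to TCP z ≈ 0.026, above the boat and the lip.

```bash
python3 -m handwheel '[[0,0,0,0,1],[0,0,30,0,1],[0,0,60,0,1],[0,0,90,0,1],[0,0,110,0,1],[0,0,116,0,1],[0,0,116,0,1],[0,0,116,0,1]]'; python3 - <<'E'
from workcell import sensors
s=sensors.get_state(); print(s["tcp_pos"],s["joint_pos"])
E
```

```text
clock: 14.7
tcp_pos: [0.5967, 0.0297, 0.072]
orientation: [0.001, 0.0, 1.0, -0.0]
wrist_force: [1.1, 0.8, -0.1]
finger_gap: 0.0855
grip_force: 0.0
[0.59666806 0.02972669 0.07201173] [-8.45533126e-02  4.45599770e-01 -1.62609850e-01  9.60957594e-01
  3.55067642e-05 -8.36406600e-02]
```

```bash
python3 -m handwheel '[[-2,4,0,0,1],[-2,4,10,0,1],[-2,4,20,0,1],[-2,4,30,0,1],[-2,4,40,0,1],[-2,4,46,0,1],[-2,4,46,0,1],[-2,4,46,0,1]]'; python3 -m handwheel '[[0,0,0,0,1],[0,0,0,0,0.85],[0,0,0,0,0.75],[0,0,0,0,0.65],[0,0,0,0,0.5],[0,0,0,0,0.5],[0,0,0,0,0.5],[0,0,0,0,0.5]]' 35
```

```text
clock: 15.5
tcp_pos: [0.598, 0.0345, 0.0246]
orientation: [-0.0, -0.0, 1.0, 0.0]
wrist_force: [0.9, -0.0, -0.0]
finger_gap: 0.0852
grip_force: 0.0
clock: 16.3
tcp_pos: [0.5985, 0.0345, 0.0255]
orientation: [0.001, -0.0, 1.0, -0.0]
wrist_force: [-0.3, -0.3, 5.4]
finger_gap: 0.0593
grip_force: 38.3
```

```bash
python3 -m handwheel '[[0,0,-6,0,0.5],[0,0,-20,0,0.5],[0,0,-40,0,0.5],[0,0,-65,0,0.5],[0,0,-90,0,0.5],[0,0,-120,0,0.5],[0,0,-140,0,0.5],[0,0,-150,0,0.5]]';  python3 -m handwheel '[[3,15,0,0,0.5],[10,50,0,0,0.5],[20,95,0,0,0.5],[30,145,0,0,0.5],[40,195,0,0,0.5],[50,240,0,0,0.5],[57,275,0,0,0.5],[57,295,0,0,0.5]]'; python3 -m handwheel '[[0,0,0,0,0.5],[0,0,25,0,0.5],[0,0,50,0,0.5],[0,0,75,0,0.5],[0,0,95,0,0.5],[0,0,108,0,0.5],[0,0,115,0,0.5],[0,0,115,0,0.5]]'
python3 - <<'E'
from workcell import imaging
from h import *
s=imaging.read_camera("side"); np.savez("s4.npz",**s)
cv2.imwrite("pics/s4.png",cv2.resize(s["color"][90:240,160:320],None,fx=4,fy=4,interpolation=2))
E
```

```text
clock: 17.1
tcp_pos: [0.5987, 0.0345, 0.1768]
orientation: [0.001, -0.0, 1.0, -0.0]
wrist_force: [0.7, -0.8, -1.0]
finger_gap: 0.0591
grip_force: 37.9
clock: 17.9
tcp_pos: [0.5377, 0.3331, 0.1727]
orientation: [-0.002, -0.002, 1.0, -0.0]
wrist_force: [-0.1, -0.5, -2.5]
finger_gap: 0.0591
grip_force: 38.0
clock: 18.7
tcp_pos: [0.5402, 0.3289, 0.0586]
orientation: [-0.001, 0.0, 1.0, -0.0]
wrist_force: [-0.2, -0.5, -1.6]
finger_gap: 0.0592
grip_force: 38.1
```

View pics/s4.png

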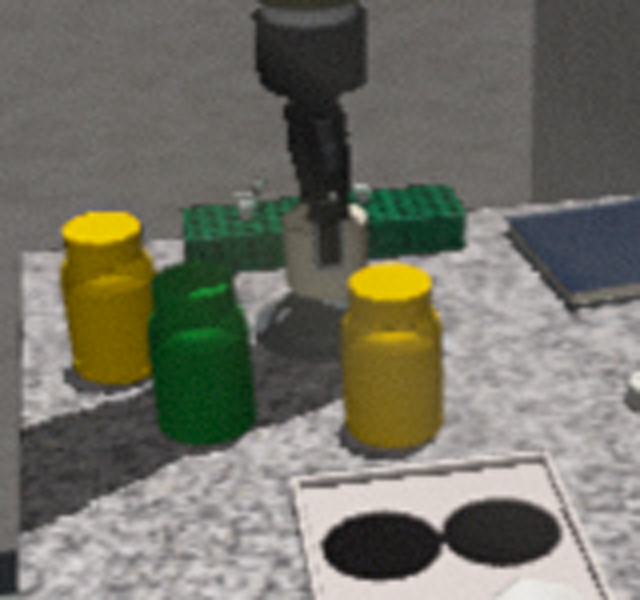

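The cropped side view shows the roll at (325,255) held upright over the holder at (310,320). The yellow bottle in front is clear. Lowering.

```bash
python3 -m handwheel '[[-1,1,8,0,0.5],[-1,1,16,0,0.5],[-1,1,23,0,0.5],[-1,1,28,0,0.5],[-1,1,30,0,0.5],[-1,1,31,0,0.5],[-1,1,31,0,0.5]]'
```

```text
clock: 19.45
tcp_pos: [0.542, 0.3306, 0.0288]
orientation: [0.0, -0.0, 1.0, 0.0]
wrist_force: [-0.3, 0.2, -1.1]
finger_gap: 0.0593
grip_force: 38.1
```

```bash
python3 -m handwheel '[[0,0,1,0,0.5],[0,0,2,0,0.5],[0,0,2.5,0,0.5],[0,0,2.5,0,0.5]]'
```

```text
clock: 19.85
tcp_pos: [0.5421, 0.3306, 0.0265]
orientation: [0.0, -0.0, 1.0, 0.0]
wrist_force: [0.3, -0.4, 0.2]
finger_gap: 0.0588
grip_force: 38.2
```

```bash
python3 -m handwheel '[[0,0,0,0,0.6],[0,0,0,0,0.8],[0,0,0,0,1],[0,0,0,0,1],[0,0,0,0,1],[0,0,-20,0,1],[0,0,-50,0,1],[0,0,-90,0,1]]'; python3 -m handwheel '[[0,0,-40,0,1],[0,0,-75,0,1],[10,-40,-75,0,1],[20,-80,-75,0,1],[30,-120,-75,0,1],[40,-160,-75,0,1],[50,-200,-75,0,1],[60,-240,-75,0,1]]'
python3 - <<'E'
from h import *
from workcell import imaging
c=imaging.read_camera("top"); P=cloud(c); np.savez("t5.npz",**c)
cv2.imwrite("pics/t5.png",cv2.resize(c["color"][180:265,100:190],None,fx=6,fy=6,interpolation=2))
print("roll",*blob(c,P,145,222,28,.045,.065)); print(*blob(c,P,403,255,25,.105,.125)); print(*blob(c,P,407,205,30,.15,.17))
m=np.zeros((420,560),np.uint8); cv2.circle(m,(145,222),36,1,-1)
v,u=np.where((m>0)&(P[...,2]>.0105)&(P[...,2]<.018)); W=np.array([ray(c,*p,.014)[:2] for p in zip(u,v)])
r=np.hypot(*(W-[.541,.33]).T); W=W[(r<.055)&(r>.036)]
A=np.c_[2*W,np.ones(len(W))]; x=np.linalg.lstsq(A,(W**2).sum(1),rcond=None)[0]; print(len(W),x[:2],np.sqrt(x[2]+x[0]**2+x[1]**2))
E
```

```text
clock: 20.65
tcp_pos: [0.5405, 0.3299, 0.1153]
orientation: [-0.002, -0.0, 1.0, -0.001]
wrist_force: [1.1, 0.9, -0.6]
finger_gap: 0.0856
grip_force: 0.0
clock: 21.45
tcp_pos: [0.4814, 0.0891, 0.1915]
orientation: [0.0, -0.0, 1.0, -0.0]
wrist_force: [0.7, -0.7, 1.5]
finger_gap: 0.0855
grip_force: 0.0Traceback (most recent call last):
  File "<stdin>", line 5, in <module>
  File "h.py", line 16, in blob
    k=1+np.argmax(s[1:,4]); ys,xs=np.where(l==k)
        ~~~~~~~~~^^^^^^^^^
    return _wrapfunc(a, 'argmax', axis=axis, out=out, **kwds)
    return bound(*args, **kwds)
ValueError: attempt to get argmax of an empty sequence
```

View pics/t5.png

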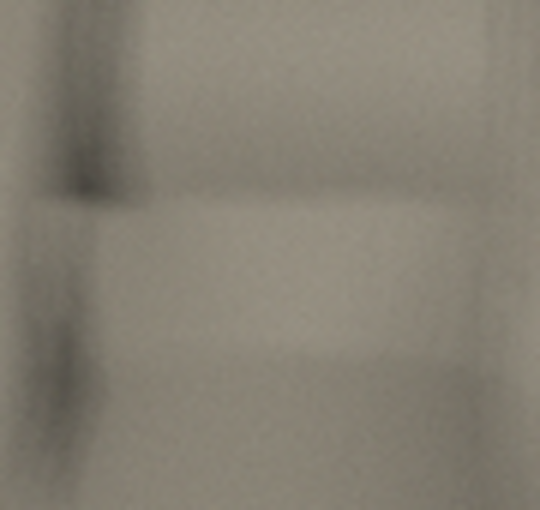

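The arm fills that crop and blocks the top camera. I'll move on to above the short bottle in the side tray and look from there.

```bash
python3 -m handwheel '[[2,-45,0,0,1],[4,-90,0,0,1],[8,-140,0,0,1],[10,-190,0,0,1],[12,-240,0,0,1],[14,-290,0,0,1],[15,-335,0,0,1],[15,-380,0,0,1]]';python3 -m handwheel '[[1,-29,0,0,1],[1,-29,0,0,1],[1,-29,0,0,1]]'
python3 - <<'E'
from h import *
from workcell import imaging
c=imaging.read_camera("top"); P=cloud(c); np.savez("t5.npz",**c)
cv2.imwrite("pics/t6.png",cv2.resize(c["color"][180:265,100:190],None,fx=6,fy=6,interpolation=2))
print("roll",*blob(c,P,145,222,28,.045,.065))
m=np.zeros((420,560),np.uint8); cv2.circle(m,(145,222),36,1,-1)
v,u=np.where((m>0)&(P[...,2]>.0105)&(P[...,2]<.018)); W=np.array([ray(c,*p,.014)[:2] for p in zip(u,v)])
r=np.hypot(*(W-[.541,.33]).T); W=W[(r<.055)&(r>.036)]
A=np.c_[2*W,np.ones(len(W))]; x=np.linalg.lstsq(A,(W**2).sum(1),rcond=None)[0]; print(len(W),x[:2],np.sqrt(x[2]+x[0]**2+x[1]**2))
E
```

```text
clock: 22.3
tcp_pos: [0.4666, -0.2916, 0.1915]
orientation: [0.0, 0.0, 1.0, -0.0]
wrist_force: [0.5, 0.1, 0.9]
finger_gap: 0.0854
grip_force: 0.0
clock: 22.6
tcp_pos: [0.4657, -0.3187, 0.1909]
orientation: [-0.0, 0.001, 1.0, 0.001]
wrist_force: [-0.5, -0.4, 0.0]
finger_gap: 0.0851
grip_force: 0.0
roll [0.5431 0.3299 0.0558] [0.5426 0.3295 0.0558] dia mm 63 N 465
148 [0.54174061 0.32995448] 0.04289384178400913
```

View pics/t6.png

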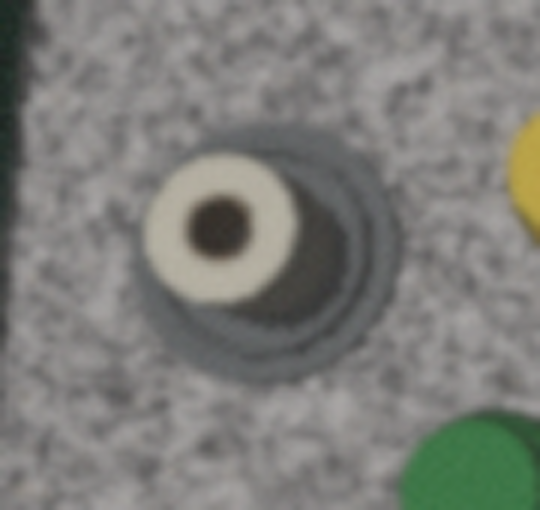

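The roll stands in the holder, top at crop (222,228). The foot's centre is near (271,253), and the offset is about what parallax should give. I'll check that by ray and carry on with the short bottle.

```bash
python3 - <<'E'
from h import *
c=dict(np.load("t5.npz"))
f=lambda x,y,h: ray(c,100+(x+.5)/6-.5,180+(y+.5)/6-.5,h).round(4)
print("foot",f(271,253,.006),"roll top",f(222,228,.056),"left/right",f(140,253,.006),f(403,253,.006))
E
python3 -m handwheel '[[0,-2,25,0,1],[0,-2,50,0,1],[0,-2,75,0,1],[0,-2,92,0,1],[0,-2,100,0,1],[0,-2,103,0,1],[0,-2,103,0,1],[0,-2,103,0,1]]'
```

```text
foot [0.5405 0.3267 0.006 ] roll top [0.5436 0.3297 0.056 ] left/right [0.5395 0.3815 0.006 ] [0.5416 0.2714 0.006 ]
clock: 23.45
tcp_pos: [0.4668, -0.3207, 0.0894]
orientation: [0.001, -0.0, 1.0, -0.001]
wrist_force: [0.6, 1.0, 0.2]
finger_gap: 0.0852
grip_force: 0.0
```

Holder and roll agree to within about 4 mm, so step 2 is good. Gripping the short bottle.

```bash
python3 -m handwheel '[[1,0,3,0,1],[1,0,3,0,0.8],[1,0,3,0,0.7],[1,0,3,0,0.6],[1,0,3,0,0.5],[1,0,3,0,0.4],[1,0,3,0,0.4],[1,0,3,0,0.4]]' 40; python3 -m handwheel '[[0,0,-6,0,0.4],[0,0,-16,0,0.4],[0,0,-30,0,0.4],[0,0,-45,0,0.4],[0,0,-55,0,0.4],[-3,10,-55,0,0.4],[-12,40,-55,0,0.4],[-25,80,-55,0,0.4]]'
```

```text
clock: 24.25
tcp_pos: [0.4653, -0.3208, 0.0858]
orientation: [0.0, -0.0, 1.0, -0.0]
wrist_force: [-0.5, 0.9, 5.2]
finger_gap: 0.0508
grip_force: 42.3
clock: 25.05
tcp_pos: [0.4898, -0.2402, 0.1397]
orientation: [-0.0, 0.001, 1.0, 0.0]
wrist_force: [0.3, 0.9, -1.2]
finger_gap: 0.051
grip_force: 42.0
```

```bash
python3 -m handwheel '[[-12,40,0,0,0.4],[-24,80,0,0,0.4],[-34,120,0,0,0.4],[-38,160,0,0,0.4],[-38,200,0,0,0.4],[-38,240,0,0,0.4],[-38,265,0,0,0.4],[-38,277,0,0,0.4]]'; python3 -m handwheel '[[0,0,0,0,0.4],[0,0,12,0,0.4],[0,0,27,0,0.4],[0,0,40,0,0.4],[0,0,49,0,0.4],[0,0,52,0,0.4],[0,0,53,0,0.4],[0,0,53,0,0.4]]'
```

```text
clock: 25.85
tcp_pos: [0.5269, 0.0394, 0.1396]
orientation: [-0.001, -0.002, 1.0, 0.0]
wrist_force: [0.4, 0.4, -1.2]
finger_gap: 0.0511
grip_force: 42.1
clock: 26.65
tcp_pos: [0.5283, 0.0361, 0.0875]
orientation: [0.0, 0.0, 1.0, 0.0]
wrist_force: [-0.2, 0.2, -0.6]
finger_gap: 0.0507
grip_force: 42.1
```

```bash
python3 -m handwheel '[[0,0,1,0,0.4],[0,0,1.5,0,0.4],[0,0,2,0,0.4],[0,0,2,0,0.4]]'
```

```text
clock: 27.05
tcp_pos: [0.5284, 0.0366, 0.0858]
orientation: [0.001, -0.0, 1.0, -0.0]
wrist_force: [-0.7, 0.8, 2.6]
finger_gap: 0.0511
grip_force: 42.3
```

Touchdown at the original grasp pose. Release, rise and go back for the tall bottle.

```bash
python3 -m handwheel '[[0,0,0,0,0.7],[0,0,0,0,1],[0,0,0,0,1],[0,0,0,0,1],[0,0,-20,0,1],[0,0,-50,0,1],[0,0,-85,0,1],[0,0,-120,0,1]]'; python3 -m handwheel '[[-7,-45,0,0,1],[-14,-90,0,0,1],[-22,-135,0,0,1],[-29,-180,0,0,1],[-37,-225,0,0,1],[-44,-270,0,0,1],[-51,-315,0,0,1],[-57,-357,0,0,1]]';python3 -m handwheel '[[0,0,0,0,1],[0,0,20,0,1],[0,0,40,0,1],[0,0,58,0,1],[0,0,70,0,1],[0,0,78,0,1],[0,0,80,0,1],[0,0,80,0,1]]'
```

```text
clock: 27.85
tcp_pos: [0.5276, 0.0365, 0.2063]
orientation: [-0.0, -0.0, 1.0, 0.0]
wrist_force: [1.9, 0.8, -0.2]
finger_gap: 0.0853
grip_force: 0.0
clock: 28.65
tcp_pos: [0.5851, -0.3227, 0.205]
orientation: [0.0, 0.0, 1.0, 0.0]
wrist_force: [0.3, 0.2, 0.7]
finger_gap: 0.0855
grip_force: 0.0
clock: 29.45
tcp_pos: [0.5853, -0.3203, 0.1256]
orientation: [0.0, -0.0, 1.0, -0.0]
wrist_force: [0.2, 0.2, 0.2]
finger_gap: 0.0855
grip_force: 0.0
```

```bash
python3 -m handwheel '[[0,0,2,0,1],[0,0,2,0,0.8],[0,0,2,0,0.7],[0,0,2,0,0.6],[0,0,2,0,0.5],[0,0,2,0,0.4],[0,0,2,0,0.4],[0,0,2,0,0.4]]' 40; python3 -m handwheel '[[0,0,0,0,0.4],[0,0,-8,0,0.4],[0,0,-20,0,0.4],[0,0,-35,0,0.4],[0,0,-48,0,0.4],[0,0,-58,0,0.4],[0,0,-60,0,0.4],[0,0,-60,0,0.4]]'; python3 -m handwheel '[[3,12,0,0,0.4],[9,38,0,0,0.4],[18,75,0,0,0.4],[28,120,0,0,0.4],[39,165,0,0,0.4],[49,210,0,0,0.4],[56,240,0,0,0.4],[60,257,0,0,0.4]]';  python3 -m handwheel '[[0,0,0,0,0.4],[0,0,10,0,0.4],[0,0,25,0,0.4],[0,0,40,0,0.4],[0,0,50,0,0.4],[0,0,56,0,0.4],[0,0,58,0,0.4],[0,0,58,0,0.4]]'
```

```text
clock: 30.25
tcp_pos: [0.5855, -0.3208, 0.1239]
orientation: [0.001, -0.0, 1.0, -0.0]
wrist_force: [1.3, -0.2, 4.5]
finger_gap: 0.0494
grip_force: 42.2
clock: 31.05
tcp_pos: [0.5853, -0.3205, 0.1836]
orientation: [0.0, -0.0, 1.0, -0.0]
wrist_force: [0.2, 0.4, -2.1]
finger_gap: 0.0497
grip_force: 42.0
clock: 31.85
tcp_pos: [0.5229, -0.0601, 0.1827]
orientation: [-0.001, -0.001, 1.0, 0.001]
wrist_force: [-0.3, 0.2, -2.4]
finger_gap: 0.0494
grip_force: 42.3
clock: 32.65
tcp_pos: [0.5251, -0.0639, 0.1251]
orientation: [-0.0, 0.0, 1.0, 0.0]
wrist_force: [0.1, 0.4, -2.1]
finger_gap: 0.0496
grip_force: 42.4
```

```bash
python3 -m handwheel '[[0,0,1,0,0.4],[0,0,1.5,0,0.4],[0,0,2,0,0.4],[0,0,2,0,0.4]]'
```

```text
clock: 33.05
tcp_pos: [0.5255, -0.0635, 0.1239]
orientation: [0.001, -0.0, 1.0, -0.0]
wrist_force: [-0.4, 0.0, -0.1]
finger_gap: 0.0494
grip_force: 42.6
```

Down at the original pose. Release, rise and swing aside towards the empty side tray to check.

```bash
python3 -m handwheel '[[0,0,0,0,0.7],[0,0,0,0,1],[0,0,0,0,1],[0,0,0,0,1],[0,0,-20,0,1],[0,0,-45,0,1],[0,0,-75,0,1],[0,0,-100,0,1]]'; python3 -m handwheel '[[6,-40,0,0,1],[14,-85,0,0,1],[24,-130,0,0,1],[34,-175,0,0,1],[44,-220,0,0,1],[54,-265,0,0,1],[60,-300,0,0,1],[60,-300,0,0,1]]'
python3 - <<'E'
from h import *
from workcell import imaging
c=imaging.read_camera("top"); P=cloud(c); s=imaging.read_camera("side")
cv2.imwrite("pics/s7.png",s["color"])
for n,a in dict(short=(259,220,22,.09,.12),tall=(303,222,24,.13,.165),roll=(145,222,28,.045,.065),boat=(302,203,20,.008,.03)).items(): print(n,*blob(c,P,*a))
E
```

```text
clock: 33.85
tcp_pos: [0.5251, -0.0635, 0.2247]
orientation: [0.0, -0.0, 1.0, -0.0]
wrist_force: [0.5, 0.3, 0.7]
finger_gap: 0.0855
grip_force: 0.0
clock: 34.65
tcp_pos: [0.464, -0.3681, 0.2226]
orientation: [-0.0, 0.003, 1.0, -0.001]
wrist_force: [-0.1, -0.7, -0.5]
finger_gap: 0.0851
grip_force: 0.0
short [0.5273 0.0373 0.1112] [0.5267 0.0376 0.1112] dia mm 54 N 452
tall [ 0.5245 -0.062   0.1552] [ 0.5245 -0.062   0.1552] dia mm 52 N 476
roll [0.543  0.3298 0.0559] [0.5428 0.3299 0.0559] dia mm 62 N 465
boat [ 0.5996 -0.0647  0.014 ] [ 0.5997 -0.0663  0.014 ] dia mm 72 N 306
```

View pics/s7.png

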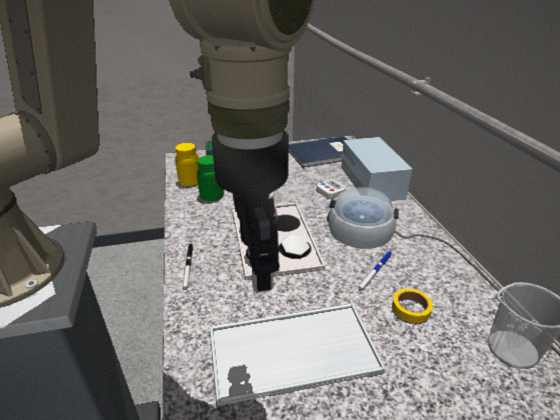

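The side view shows the side tray empty, the boat at (295,245) and the marker and timer where they were; the gripper hides the bottles. The top view puts both bottles within 1 mm of their starting spots, with the roll still in the holder and the arm clear. Handing in.

```bash
python3 -c "
from workcell import workorder
print(workorder.hand_in())"
```

```text
the job is handed in; nothing more can be done
None
```

I finished the job and handed it in, but no verdict came back: by the last camera check, both bottles are within about 1 mm of their starting spots, the film roll stands in the holder within about 4 mm of its centre, and the weighing boat, timer and marker look undisturbed.

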